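# Seat the slide carrier on the scanner stage

## Task

The four-slide carrier plate has been laid askew on the slide scanner's stage, propped on the two locating pins. Nudge it sideways with your fingertips, without lifting it off the stage, until its two holes drop over the pins and it lies flat, fully home; only then push the clip's stud round with a fingertip so that the clip swings all the way in over the carrier's corner. Leave everything else on the stage and bench where it stands, and finish with the hand clear.

Things in the scene. Friction and masses are not known exactly. Their poses are not given: they have to be found in the camera images.
- scanner: Fixed slide scanner. Its dark stage platform (x -115 to +115 mm, y -220 to +160 mm, top 45 mm above the bench) is driven out of a white cabinet (x -160 to +200, y -600 to -240 mm, 220 mm tall). Origin: on the bench under the seat's centre, where the carrier belongs. z up, x away from the robot, y left, out of the cabinet; the whole may be turned up to 13 degrees about the vertical.
- seat (a point): Centre of the seat, on the platform's top surface. Same axes as the scanner. When the carrier is home its origin lies here and its axes are parallel to these.
- pin_left (a point): Tip of the left steel locating pin, at x -42, y +50 mm from the seat's centre. Both pins stand 6 mm above the platform: 8 mm diameter for the lower 3 mm, then a cone to a 3 mm wide flat tip.
- pin_right (a point): Tip of the right locating pin, the same as the left, at x -42, y -50 mm from the seat's centre.
- carrier: Loose aluminium plate, 110 (x) by 160 (y) by 8 mm, 0.3 kg, smooth below, four slides level in its top. Origin: centre of its underside; z up. Two through holes by its near (-x) long edge. Starts 19-32 mm too near the robot, up to 20 mm to either side, up to 8 degrees askew, propped on both pin tips with its far edge on the platform (near edge 10 mm up, slope 5 degrees). A few newtons slide it.
- hole_left (a point): Centre, on the underside, of the carrier's left hole: round, 10 mm diameter, at x -42, y +50 mm in the carrier. It goes over the left pin.
- hole_right (a point): Centre, on the underside, of the carrier's right hole: a slot 10 mm along the carrier's x and 14 mm along its y, at x -42, y -50 mm in the carrier. It goes over the right pin.
- clip (a joint): Angle (rad) of the flat steel swing clip about its upright pivot. 0: arm points to the seat's +y (left), clear of the seat; negative (to -0.8): swung outward, away from the robot; +1.57 (stop): fully in, pointing to the seat's -x, over the carrier's far left corner. It stays where it is left (0.02 N m friction). Starts between -0.7 and 0.15.
- clip_pivot (a point): The clip's pivot axis, at x +72, y +68 mm from the seat's centre, at the height of the arm's underside (10.5 mm above the platform, 2.5 mm over a seated carrier). The pivot's post is 12 mm across, its head 15 mm across with its top 17.5 mm above the platform.
- clip_stud (a point): Centre of the top of the clip's round upright push stud, 35 mm from the pivot along the arm. The arm is 11 mm wide, 44 mm long from the pivot, its top 14.5 mm above the platform; the stud is 8 mm across at its foot and 12 mm across its head (24.5 to 31.5 mm above the platform).
- oil_bottle: Loose bystander: small amber immersion-oil dropper bottle, 26 mm across, 66 mm tall, standing on the stage platform near the cabinet. Origin: centre of its underside.
- objective: Loose bystander: microscope objective lens, 29 mm across, 47 mm tall, standing on the bench off the stage's left end. Origin: centre of its underside.
- staining_jar: Loose bystander: square glass staining jar with round lid, 58 mm square, 100 mm tall, on the bench beyond the stage. Origin: centre of its underside.
- tip_box: Loose bystander: box of pipette tips, 122 x 82 mm, 56 mm tall, on the bench. Origin: centre of its underside.
- tissue_carton: Loose bystander: flat carton of lens tissue, 75 x 120 mm, 29 mm tall, on the bench. Origin: centre of its underside.
- slide_mailer: Loose bystander: plastic slide mailer, 34 x 88 mm, 19 mm tall, lying on the bench beyond the stage. Origin: centre of its underside.
- tube_rack: Loose bystander: rack of small tubes, 70 x 130 mm, 46 mm tall, on the bench. Origin: centre of its underside.
Things that resemble listed ones, but are neither listed nor needed, are in the scene too. What is shaped like the carrier but brown or orange is not meant.

How it is judged:
On the way, in this order (a step that is already met when the one before it is completed fails the run):
1. the carrier lies flat and home over both pins, the clip not yet over it (x of carrier in the frame of seat between -0.003 and 0.003 m and y of carrier in the frame of seat between -0.003 and 0.003 m and z of carrier in the frame of seat below 0.0015 m and angle between the z axis of carrier and the z axis of seat, either way round below 0.02 rad and angle between the x axis of carrier and the x axis of seat, either way round below 0.04 rad and value of joint clip below 0.6 rad), for 0.2 s.
2. the clip is swung in over the seated carrier (x of carrier in the frame of seat between -0.003 and 0.003 m and y of carrier in the frame of seat between -0.003 and 0.003 m and z of carrier in the frame of seat below 0.0015 m and angle between the z axis of carrier and the z axis of seat, either way round below 0.02 rad and angle between the x axis of carrier and the x axis of seat, either way round below 0.04 rad and value of joint clip above 1.3 rad), for 0.2 s.
At the end, for the whole second after the job is handed in: The carrier lies at rest flat on the platform (within 1.5 mm in height and 0.02 rad), both holes over their pins (within 3 mm and 0.04 rad of the seat), and the clip is swung in over it, joint above 1.3 rad of 1.57 (all of step 2 and linear speed of carrier below 0.01 m/s); the robot touches nothing.
It fails at once if the carrier is lifted or tipped up instead of slid (centre over 18 mm above the platform, or tilted over 0.22 rad) (z of carrier in the frame of seat above 0.018 m or angle between carrier's own z axis and vertical above 0.22 rad).
It fails at once if another thing on the stage or bench is moved more than 20 mm or tipped over (distance of any of oil_bottle, objective, staining_jar, tip_box, tissue_carton, slide_mailer, tube_rack from where it was at the start of the episode above 0.02 m or angle between any of oil_bottle, objective, staining_jar, tip_box, tissue_carton, slide_mailer, tube_rack's own z axis and vertical above 0.35 rad).
It also fails if it takes over 67 s, if anything falls off the work surface, if the arm or the gripper's body presses on something with over 40 N, if the wrist force passes 120 N, or if a joint passes its speed limit or range.

## Robot

A 7-joint arm with a two-finger parallel gripper is mounted at the origin on the work surface. World frame = base frame: x ahead of the robot, y to its left, z up, the work surface at z = 0. Lengths are in m, angles in rad, forces in N, time in s.
With the tool pointing down it reaches from about 0.4 to 0.875 m from the base axis. Payload 19.3 kg.
Tool frame: the origin (TCP) lies between the finger pads; the fingertips stand 22 mm ahead of it and the grasp point (between the pads) lies 3 mm ahead of it; z points along the fingers, y is the line along which they close (so a half turn about z gives the same grasp; the last joint's range is limited). The gripper opens to 85 mm and grips with 20 to 120 N. Pads are 22 mm wide; open, the fingers measure 114 mm over their backs; the gripper's body (76 mm by 85 mm) begins 54 mm behind the grasp point. The pads swing forward as they close: fully open they stand 13 mm farther back than shut.
Start: joints at [1.219, 0.521, -0.036, 1.599, 0.021, 1.021, -0.113], TCP at [0.174, -0.6, 0.226] pointing down, gripper open.
Joint ranges: [-2.91, 2.91], [-0.3, 2.13], [-1.5, 1.42], [0.17, 2.43], [-1.26, 4.41], [0.16, 1.93], [-2.52, 2.52]. Speed limits (rad/s): [1.89, 1.89, 2.39, 2.39, 3.01, 3.01, 3.01].

## Interface

Orientations are given as [roll, pitch, yaw] about the fixed x, y, z axes, in that order (R = Rz(yaw) Ry(pitch) Rx(roll)).
In Python, from station import manip, eyes, sign_off gives the robot as it stands.
- The arm moves only by the tool drive_tool, never from a script. Its argument "series" is one flat list of numbers, 7 for each row, row after row: the shift along the tool's x, y, z in m, then the turn, a rotation vector about the tool's x, y, z in rad, then the opening in per cent of the stroke, from 0 (shut) to 100 (fully open). In form: [dx, dy, dz, ax, ay, az, jaw, dx, dy, dz, ax, ay, az, jaw, ...]. A call has 1 to 10 rows; each row is the pose to reach, as a shift and turn from the pose commanded when the call began, along the tool's axes at that moment; what a row does not reach only later rows make up. A row lasts 1/12 s, in which the tool goes at most 41.7 mm and 7.16 degrees, less where a joint would pass 70% of its speed; a pose out of reach is approached as far as the arm can. A call with a gripper value outside its range is refused whole. The fingers move at their own pace and stop on an object; the grip force is fixed at half the most. Time passes only in rows, so rows that repeat a pose let the fingers close. It gives the time, the measured TCP pose, the force, the opening and the grip force at its end, in the units of the state.
- manip.get_obs(): the state, without advancing time (a new reading comes with each control period).
- eyes.capture(name): name is "side" or "top" or "wrist"; returns a dict with "frame" (480x640x3 uint8, blue, green, red), "camera_matrix" (3x3 intrinsics, pixels), "distortion" ([k1, k2, p1, p2, k3] as OpenCV has them; the pictures are not rectified), "extrinsics" (4x4, takes a point from camera to world coordinates). Camera axes: x right, y up, looking along -z (the intrinsics and any distortion apply to the point x, -y, -z); pixel columns grow to the right and rows downward; lengths in m; the calibration is good to about 2 mm. A picture is of the moment at which its call begins. There is no depth.
- sign_off(): hands the job in; it is judged then, once.
The state is a dict: "time_s": time; "joint_positions": joint angles; "dq": joint speeds; "effort": joint torques, N m; "tcp_pos": TCP position; "ee_rot": TCP orientation; "wrist_force": force on the tool from outside, world axes, zero at the start; "wrist_torque": the same for the moment, N m; "opening": finger opening in m; "grip_force": force on a finger pad.
Only numpy, scipy, OpenCV 4.12 (cv2) and the standard library are available. Lean on these libraries where they do the work, as an engineer would, in place of code of your own. Each camera call takes 0.05 s, during which the arm holds its last target. There are 200 camera calls.

## Working session

There is one attempt and no reset: what is moved stays moved. The work goes in short steps, Python scripts to look and compute and a tool call to move; the robot and the scene stay as the last step left them, time stands still between calls to the robot, and variables do not carry over. Pictures are saved under pics/ and viewed, at most 10 in all, crops included, and the job is handed in when it is done.

Besides the shell and the picture viewer there is one more tool, called after "Request:" as name(argument=value, ...) on one line, values as JSON. drive_tool: Moves the arm, as the interface text tells. Its arguments: {"type":"object","properties":{"series":{"type":"array","items":{"type":"number"}}},"required":["series"]}

```bash
mkdir -p pics; ls; cat > h.py <<'E'
import numpy as np, cv2
from station import manip, eyes
def cap(n,f=None):
    c=eyes.capture(n)
    if f: cv2.imwrite('pics/'+f,c['frame'])
    return c
def ray(c,uv):
    p=cv2.undistortPoints(np.array([[uv]],float),np.array(c['camera_matrix']),np.array(c['distortion']))[0,0]
    T=np.array(c['extrinsics']); d=T[:3,:3]@np.array([p[0],-p[1],-1]); return T[:3,3],d
def onz(c,uv,z):
    o,d=ray(c,uv); return o+d*(z-o[2])/d[2]
def proj(c,P):
    T=np.array(c['extrinsics']); q=(np.atleast_2d(P)-T[:3,3])@T[:3,:3]; q=q*[1,-1,-1]
    return cv2.projectPoints(q,np.zeros(3),np.zeros(3),np.array(c['camera_matrix']),np.array(c['distortion']))[0][:,0]
E
python3 - <<'E'
from h import *
a=cap('top','top1.png'); b=cap('side','side1.png')
for c in(a,b): print(np.round(c['extrinsics'],3).tolist(),np.round(c['camera_matrix'],1).tolist(),c['distortion'])
print(manip.get_obs())
E
```

```text
pics
[[0.013, 0.995, -0.1, 0.321], [-1.0, 0.012, -0.004, 0.094], [-0.003, 0.1, 0.995, 1.504], [0.0, 0.0, 0.0, 1.0]] [[590.9, 0.0, 318.8], [0.0, 590.9, 232.8], [0.0, 0.0, 1.0]] [-0.19332209  0.          0.          0.          0.        ]
[[-0.948, 0.167, -0.27, 0.14], [-0.318, -0.5, 0.805, 1.15], [-0.001, 0.85, 0.528, 0.769], [0.0, 0.0, 0.0, 1.0]] [[557.1, 0.0, 311.1], [0.0, 557.1, 236.1], [0.0, 0.0, 1.0]] [-0.14524108  0.          0.          0.          0.        ]
{'time_s': 0.1, 'joint_positions': array([ 1.21879059,  0.52196394, -0.03635424,  1.5998946 ,  0.02122037,
        1.02108104, -0.11280739]), 'dq': array([-3.88131753e-04, -1.74877776e-03,  3.56065316e-04, -1.24757699e-03,
        2.73138002e-04, -5.36346766e-04,  1.92696473e-05]), 'effort': array([ 5.75375874e-03, -9.28489351e+01,  1.98521152e+00, -3.70532691e+01,
        1.82839937e-02,  5.34895429e-03,  1.67918671e-05]), 'tcp_pos': array([ 0.1737105 , -0.60009055,  0.22589725]), 'ee_rot': array([-3.14063384e+00,  6.87623655e-05,  2.81820266e-01]), 'wrist_force': array([0.50035585, 0.05306792, 0.11417793]), 'wrist_torque': array([-0.01411581,  0.00716072, -0.03012329]), 'grip_force': 0.0, 'opening': 0.08536582707519372}
```

View pics/top1.png

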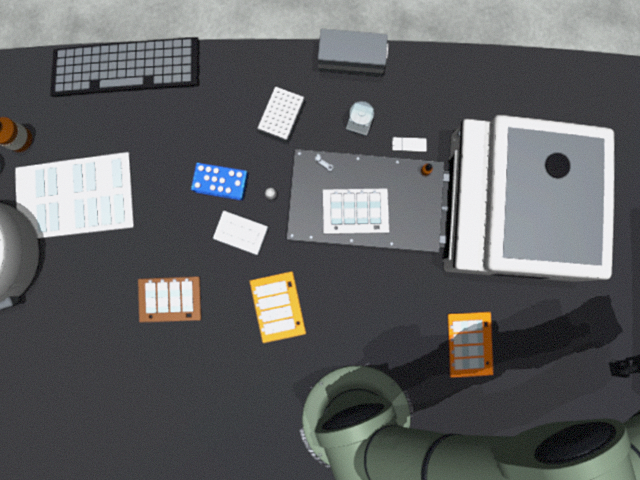

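View pics/side1.png

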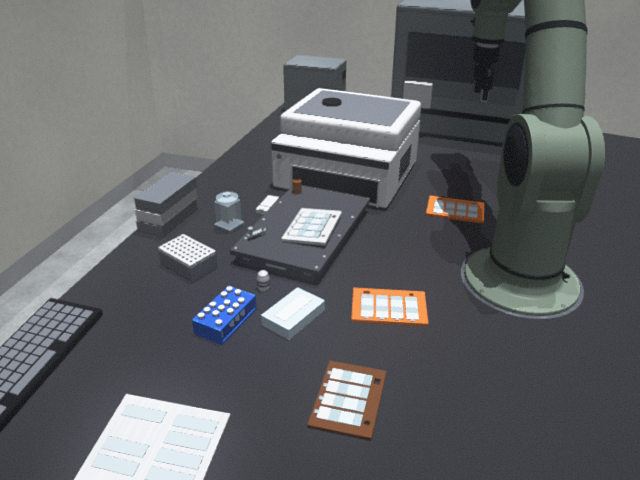

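Top view: the stage is at about (295,150), (288,240), (440,250), (445,160). The white carrier is at (323..389, 188..234) and the clip is near (322,162). The oil bottle is at (426,170) and the objective at (270,193).

```bash
python3 - <<'E'
from h import *
c=cap('top'); f=c['frame']
for uv in [(295,150),(288,240),(445,160),(438,250)]: print('stage',uv,onz(c,uv,.045).round(3))
g=cv2.inRange(f,(185,185,185),(255,255,255)); g[:,:310]=0;g[:,405:]=0;g[:175]=0;g[245:]=0
g=cv2.morphologyEx(g,cv2.MORPH_CLOSE,np.ones((15,15)))
r=cv2.minAreaRect(max(cv2.findContours(g,0,2)[0],key=cv2.contourArea))
P=np.array([onz(c,p,.057) for p in cv2.boxPoints(r)]);print(P.round(4),P.mean(0),[np.linalg.norm(P[i]-P[i-1]) for i in range(2)])
w=cap('wrist','w0.png'); T=np.array(w['extrinsics']);s=manip.get_obs()
from scipy.spatial.transform import Rotation as Ro
R=Ro.from_euler('xyz',s['ee_rot']).as_matrix(); print((R.T@T[:3,:3]).round(3),R.T@(T[:3,3]-s['tcp_pos']),w['camera_matrix'],w['distortion'])
print(R.round(3))
cv2.imwrite('pics/topcrop.png',cv2.resize(f[140:260,280:450],None,fx=4.5,fy=4.5,interpolation=cv2.INTER_CUBIC))
E
```

```text
stage (295, 150) [0.677 0.163 0.045]
stage (288, 240) [0.449 0.177 0.045]
stage (445, 160) [ 0.657 -0.218  0.045]
stage (438, 250) [ 0.428 -0.197  0.045]
[[ 0.5757  0.0915  0.057 ]
 [ 0.578  -0.0702  0.057 ]
 [ 0.4482 -0.0702  0.057 ]
 [ 0.4462  0.0899  0.057 ]] [0.51203376 0.01024748 0.057     ] [np.float64(0.129496025338669), np.float64(0.16171063107588396)]
[[-0.     0.958  0.288]
 [ 1.     0.     0.   ]
 [ 0.     0.288 -0.958]] [ 0.07383661 -0.00023934 -0.14642173] [[342.52709762   0.         321.44255396]
 [  0.         342.52709762 239.85410048]
 [  0.           0.           1.        ]] [-0.06060919  0.          0.          0.          0.        ]
[[ 0.961  0.278 -0.   ]
 [ 0.278 -0.961  0.001]
 [-0.    -0.001 -1.   ]]
```

View pics/topcrop.png

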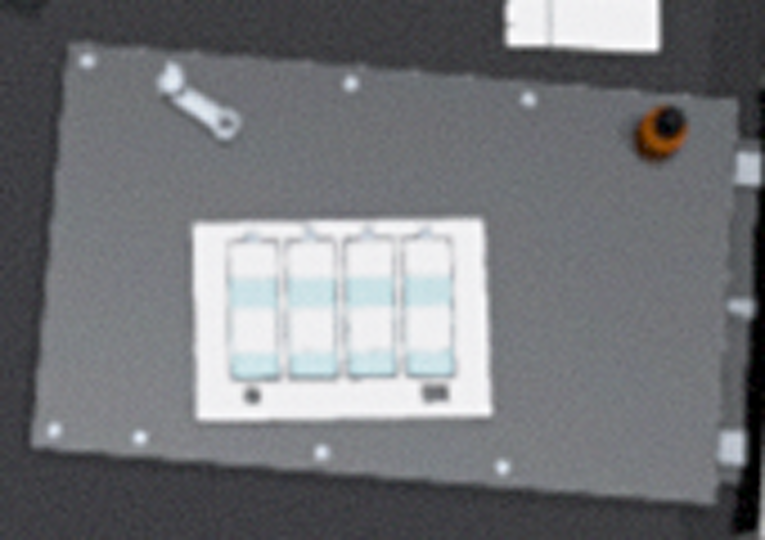

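Stage yaw ≈ -0.057, seat ≈ (0.554, 0.010). The carrier is about 32 mm too near, skewed about +0.08 rad. The clip is swung outward. Moving the camera above the stage.

Request:
drive_tool(series=[0,0,-0.05,0,0,0,0,0,0,-0.1,0,0,0,0,0.04,-0.04,-0.1,0,0,0.03,0,0.08,-0.08,-0.1,0,0,0.06,0,0.11,-0.11,-0.1,0,0,0.09,0,0.14,-0.14,-0.1,0,0,0.12,0,0.17,-0.175,-0.1,0,0,0.15,0,0.2,-0.205,-0.1,0,0,0.18,0,0.23,-0.235,-0.1,0,0,0.21,0,0.26,-0.27,-0.1,0,0,0.24,0])

```text
time_s: 1.03
tcp_pos: [0.3298, -0.3057, 0.3265]
ee_rot: [3.141, -0.0, 0.04]
wrist_force: [0.9, -0.5, 0.6]
opening: -0.0004
grip_force: 0.0
```

Request:
drive_tool(series=[0.02,-0.035,0,0,0,0.01,0,0.04,-0.07,0,0,0,0.02,0,0.06,-0.105,0,0,0,0.03,0,0.08,-0.14,0,0,0,0.045,0,0.1,-0.175,0,0,0,0.06,0,0.125,-0.215,0.02,0,0,0.075,0,0.15,-0.255,0.05,0,0,0.09,0,0.17,-0.295,0.08,0,0,0.097,0,0.17,-0.299,0.1,0,0,0.097,0,0.17,-0.299,0.1,0,0,0.097,0])

```text
time_s: 1.87
tcp_pos: [0.4862, 0.0025, 0.2227]
ee_rot: [-3.14, 0.004, -0.051]
wrist_force: [-0.8, 0.5, -1.8]
opening: 0.0001
grip_force: 0.0
```

```bash
python3 - <<'E'
from h import *
c=cap('wrist','w1.png'); s=manip.get_obs(); print(s['tcp_pos'],s['ee_rot'])
E
```

```text
[0.48589322 0.00150071 0.22295459] [-3.14038456  0.00464233 -0.05086991]
```

View pics/w1.png

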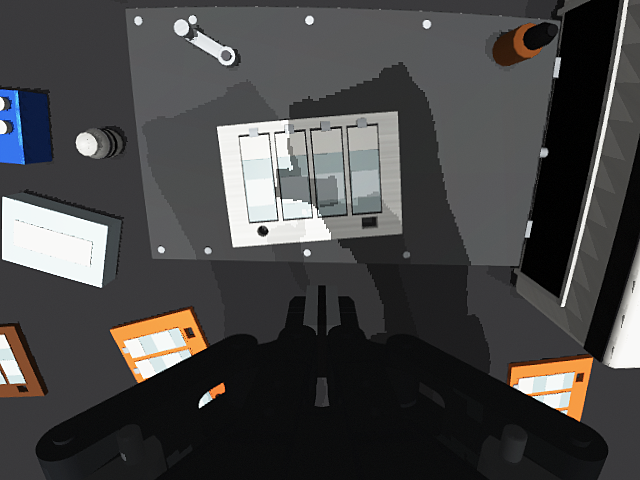

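Wrist view: carrier corners (218,127), (398,112), (402,234), (232,247), with the round hole at (263,231) and the slot at (370,222). The clip pivot is at (227,56) and the stud at (181,27). Stage corners are near (126,10), (152,260), (519,267).

```bash
cat >> h.py <<'E'
def seatpose(c):
    return None
def sf(p,S,yaw):  # world->seat
    d=np.asarray(p)[:2]-S; C,s=np.cos(yaw),np.sin(yaw); return np.array([C*d[0]+s*d[1],-s*d[0]+C*d[1]])
E
python3 - <<'E'
from h import *
c=cap('wrist'); f=c['frame']; g=cv2.cvtColor(f,cv2.COLOR_BGR2GRAY).astype(float)
g=cv2.GaussianBlur(g,(5,5),0)
# stage edges: near edge (cols 165-215, 420-480 ; rows 250-275), left edge rows 20-240
def edge(pts,axis,sgn,h=9):
    out=[]
    for u,v in pts:
        if axis: s=[g[v+k+1,u]-g[v+k-1,u] for k in range(-h,h+1)]; k=np.argmax(sgn*np.array(s))-h; out.append((u,v+k))
        else: s=[g[v,u+k+1]-g[v,u+k-1] for k in range(-h,h+1)]; k=np.argmax(sgn*np.array(s))-h; out.append((u+k,v))
    return out
L=edge([(int(126+(v-10)*26/250),v) for v in range(15,245,8)],0,1)
N=edge([(u,int(260+(u-152)*7/367)) for u in list(range(165,230,5))],1,-1)
F=edge([(u,int(9+(u-126)*10/420)) for u in range(150,480,10)],1,1,7)
def fit(uvs):
    P=np.array([onz(c,p,.045)[:2] for p in uvs],np.float32)
    l=cv2.fitLine(P,cv2.DIST_HUBER,0,.001,.001).ravel(); d=l[:2]; r=(P-l[2:])@[-d[1],d[0]]; print('line',d,l[2:],'ang',np.arctan2(d[1],d[0]),r.std()); return l
l,n,k=fit(L),fit(N),fit(F)
piv=onz(c,(227,56),.0625); stud=onz(c,(181,27),.0765)
print('pivot',piv,'stud',stud,np.hypot(*(stud-piv)[:2]))
for nm,uv,z in [('fl',(218,127),.053),('fr',(398,112),.053),('nr',(402,234),.063),('nl',(232,247),.063),('hl',(263,231),.062),('hr',(370,222),.062),('oil',(510,50),.07)]:
    print(nm,onz(c,uv,z).round(4))
E
```

```text
line [ 0.99734974 -0.0727567 ] [0.55785275 0.17117266] ang -0.072821036 0.0015231387
line [0.07299703 0.99733216] [0.4479633  0.13587818] ang 1.4977343 0.0026221094
line [0.07136837 0.99745005] [ 0.66458744 -0.02447213] ang 1.4993672 0.0021478294
pivot [0.62827315 0.07245776 0.0625    ] stud [0.64874602 0.10272743 0.0765    ] 0.0365430092689189
fl [0.5731 0.0896 0.053 ]
fr [ 0.5773 -0.0697  0.053 ]
nr [ 0.4688 -0.0723  0.063 ]
nl [0.4641 0.0878 0.063 ]
hl [0.478  0.0571 0.062 ]
hr [ 0.4816 -0.0426  0.062 ]
oil [ 0.6216 -0.1574  0.07  ]
```

Seat yaw is -0.072 and the seat is at (0.552, 0.010). The stage edges and the pivot agree to about 1.5 mm. The carrier needs about +30 mm in x, +4 mm in y and -0.10 rad. I'll go behind its near edge with the jaws open.

Request:
drive_tool(series=[-0.025,-0.006,0,0,0,0.01,100,-0.045,-0.011,0.0,0,0,0.02,100,-0.045,-0.011,0.035,0,0,0.02,100,-0.045,-0.011,0.07,0,0,0.02,100,-0.045,-0.011,0.1,0,0,0.02,100,-0.045,-0.011,0.12,0,0,0.02,100,-0.045,-0.011,0.135,0,0,0.02,100,-0.045,-0.011,0.14,0,0,0.02,100,-0.045,-0.011,0.143,0,0,0.02,100,-0.045,-0.011,0.143,0,0,0.02,100])

```text
time_s: 2.8
tcp_pos: [0.4428, 0.011, 0.0841]
ee_rot: [3.141, -0.001, -0.076]
wrist_force: [-0.2, 0.4, 0.3]
opening: 0.0854
grip_force: 0.0
```

```bash
python3 - <<'E'
from h import *
c=cap('wrist','w2.png'); s=manip.get_obs(); print(s['tcp_pos'],s['ee_rot'],s['wrist_force'],s['opening'])
E
```

```text
[0.44294405 0.01116365 0.08440481] [ 3.14141068e+00 -1.42098711e-03 -7.60242798e-02] [0.2618474  0.66191557 0.40206923] 0.08536672358925615
```

View pics/w2.png

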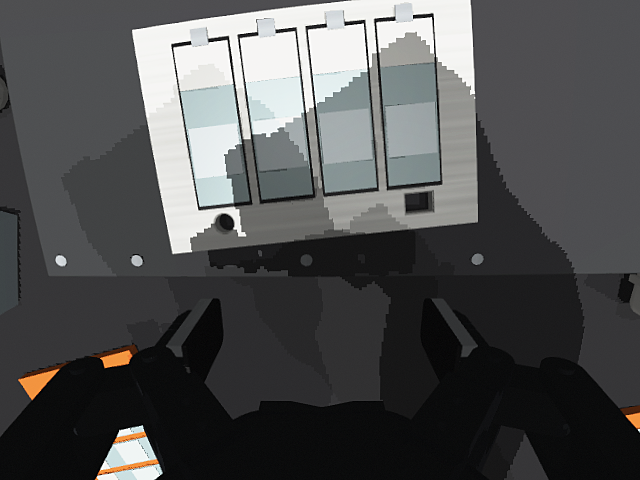

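Wrist view: near edge from (172,253) to (478,222), both pads standing clear behind it, and pins not visible. Lowering to find the tip height.

Request:
drive_tool(series=[0,0,0.006,0,0,0,100,0,0,0.012,0,0,0,100,0,0,0.014,0,0,0,100,0,0,0.014,0,0,0,100])

```text
time_s: 3.18
tcp_pos: [0.4421, 0.0116, 0.069]
ee_rot: [3.141, 0.001, -0.075]
wrist_force: [-0.6, 0.3, -0.4]
opening: 0.0856
grip_force: 0.0
```

Request:
drive_tool(series=[0,0,0.002,0,0,0,100,0,0,0.004,0,0,0,100,0,0,0.004,0,0,0,100])

```text
time_s: 3.43
tcp_pos: [0.4422, 0.0117, 0.0651]
ee_rot: [3.142, 0.0, -0.075]
wrist_force: [-0.5, -0.0, -0.0]
opening: 0.0855
grip_force: 0.0
```

Request:
drive_tool(series=[0,0,0.002,0,0,0,100,0,0,0.003,0,0,0,100,0,0,0.003,0,0,0,100])

```text
time_s: 3.68
tcp_pos: [0.4422, 0.0117, 0.0622]
ee_rot: [-3.142, 0.0, -0.075]
wrist_force: [0.1, -0.5, 0.5]
opening: 0.0854
grip_force: 0.0
```

Request:
drive_tool(series=[0,0,0.003,0,0,0,100,0,0,0.005,0,0,0,100,0.005,0,0.005,0,0,0,100,0.008,0,0.005,0,0,0,100,0.011,0,0.005,0,0,0,100,0.014,0,0.005,0,0,0,100,0.017,0,0.005,0,0,0,100,0.02,0,0.005,0,0,0,100,0.02,0,0.005,0,0,0,100])

```text
time_s: 4.43
tcp_pos: [0.4629, 0.0101, 0.0574]
ee_rot: [-3.141, -0.0, -0.075]
wrist_force: [-0.9, -0.7, 0.2]
opening: 0.0855
grip_force: 0.0
```

Request:
drive_tool(series=[0.003,0,0,0,0,0,100,0.006,0,0,0,0,0,100,0.009,0,0,0,0,0,100,0.011,0,0,0,0,0,100,0.011,0,0,0,0,0,100])

```text
time_s: 4.85
tcp_pos: [0.4737, 0.0094, 0.0574]
ee_rot: [-3.141, -0.0, -0.075]
wrist_force: [-0.7, 0.6, 0.7]
opening: 0.0855
grip_force: 0.0
```

```bash
python3 - <<'E'
from h import *
c=cap('wrist','w3.png'); s=manip.get_obs(); print(s['tcp_pos'],s['ee_rot'],s['wrist_force'],s['opening'])
E
```

```text
[0.4733803  0.00934199 0.05734424] [-3.14152517e+00  1.47361931e-06 -7.53497432e-02] [-1.11750594 -0.03846071  0.02290999] 0.08554578003657191
```

View pics/w3.png

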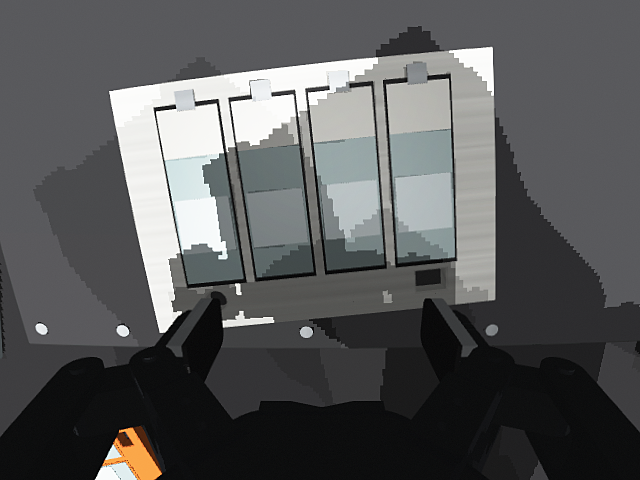

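```bash
cat >> h.py <<'E'
S=np.array([.5522,.0103]);Y=-.072
E
python3 - <<'E'
from h import *
c=cap('wrist')
for uv,z in [((217,297),.062),((428,277),.062),((110,91),.053),((493,47),.053),((495,299),.063),((172,330),.063)]: print(uv,sf(onz(c,uv,z),S,Y).round(4))
t=sf(manip.get_obs()['tcp_pos'],S,Y);print(t)
E
```

```text
(217, 297) [-0.0746  0.0416]
(428, 277) [-0.065  -0.0543]
(110, 91) [0.0156 0.0824]
(493, 47) [ 0.0315 -0.0764]
(495, 299) [-0.0759 -0.0864]
(172, 330) [-0.0915  0.0647]
[-0.07874319 -0.00663883]
```

```bash
python3 - <<'E'
from h import *
from scipy.spatial.transform import Rotation as Ro
c=cap('wrist'); s=manip.get_obs(); R=Ro.from_euler('xyz',s['ee_rot']).as_matrix()
for x in(-.011,0,.011):
  for z in(-.01,.009,.022):
    print(x,z,proj(c,s['tcp_pos']+R@np.array([x,-.0427,z])).round(0))
# blobs: carrier edge between fingers
print(s['wrist_force'])
f=c['frame'][230:360,150:500]; cv2.imwrite('pics/w3c.png',cv2.resize(cv2.convertScaleAbs(f,alpha=2.2),None,fx=2.2,fy=2.2))
E
```

```text
-0.011 -0.01 [[229. 332.]]
-0.011 0.009 [[238. 312.]]
-0.011 0.022 [[244. 300.]]
0 -0.01 [[227. 310.]]
0 0.009 [[237. 292.]]
0 0.022 [[242. 281.]]
0.011 -0.01 [[225. 288.]]
0.011 0.009 [[235. 271.]]
0.011 0.022 [[241. 262.]]
[-0.34764051 -0.2311216   0.53548472]
```

View pics/w3c.png

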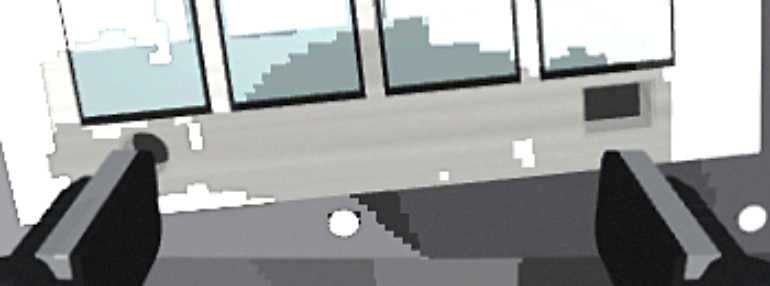

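The crop shows the pads' lower ends (front corner about (223,299) in the full image) hanging over the near edge of the plate without touching it. Open tips are therefore higher than assumed. I'll retreat and find the stage by touch.

Request:
drive_tool(series=[-0.015,0,0,0,0,0,100,-0.032,0,0,0,0,0,100,-0.032,0,0.004,0,0,0,100,-0.032,0,0.008,0,0,0,100,-0.032,0,0.01,0,0,0,100,-0.032,0,0.01,0,0,0,100])

```text
time_s: 5.5
tcp_pos: [0.4417, 0.0118, 0.0469]
ee_rot: [-3.142, 0.0, -0.075]
wrist_force: [-0.9, 0.4, -1.1]
opening: 0.0847
grip_force: 0.0
```

Request:
drive_tool(series=[0,0,0.002,0,0,0,100,0,0,0.003,0,0,0,100,0,0,0.003,0,0,0,100])

```text
time_s: 5.75
tcp_pos: [0.4414, 0.0118, 0.0442]
ee_rot: [-3.142, 0.0, -0.075]
wrist_force: [0.0, -0.7, 1.0]
opening: 0.0855
grip_force: 0.0
```

Request:
drive_tool(series=[0,0,0.002,0,0,0,100,0,0,0.003,0,0,0,100,0,0,0.003,0,0,0,100])

```text
time_s: 6.0
tcp_pos: [0.4413, 0.0117, 0.0412]
ee_rot: [-3.142, 0.0, -0.075]
wrist_force: [-0.1, -0.6, -0.1]
opening: 0.0852
grip_force: 0.0
```

```bash
python3 - <<'E'
from h import *
c=cap('wrist'); cv2.imwrite('pics/w4.png',cv2.convertScaleAbs(c['frame'],alpha=1.8))
E
```

```text
(no output)
```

View pics/w4.png

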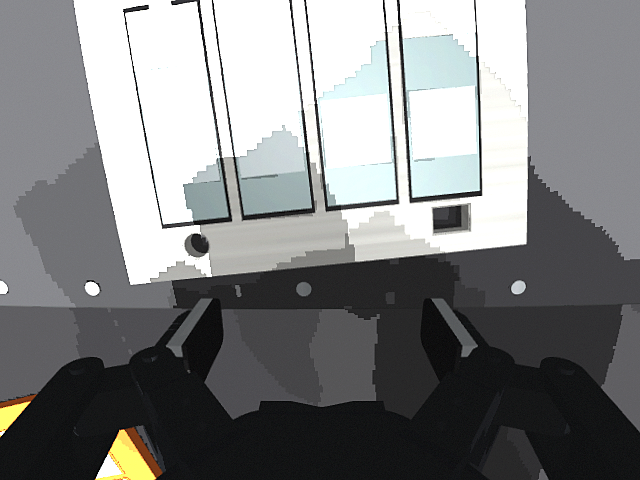

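The pads' lower front corners (222,299) and (423,299) sit just inside the stage edge (row 308). I'll move a little further over the stage and keep feeling downward.

Request:
drive_tool(series=[0.005,0,0,0,0,0,100,0.008,0,0,0,0,0,100,0.008,0,0.002,0,0,0,100,0.008,0,0.003,0,0,0,100,0.008,0,0.003,0,0,0,100])

```text
time_s: 6.47
tcp_pos: [0.4491, 0.0111, 0.0381]
ee_rot: [3.142, 0.0, -0.075]
wrist_force: [-0.1, 0.0, 0.2]
opening: 0.0854
grip_force: 0.0
```

Request:
drive_tool(series=[0,0,0.002,0,0,0,100,0,0,0.003,0,0,0,100,0,0,0.003,0,0,0,100])

```text
time_s: 6.72
tcp_pos: [0.4492, 0.0111, 0.0352]
ee_rot: [3.142, 0.0, -0.075]
wrist_force: [-0.5, -0.0, 0.3]
opening: 0.0851
grip_force: 0.0
```

Request:
drive_tool(series=[0,0,0.002,0,0,0,100,0,0,0.003,0,0,0,100,0,0,0.003,0,0,0,100])

```text
time_s: 6.97
tcp_pos: [0.4492, 0.0111, 0.0322]
ee_rot: [3.142, 0.0, -0.075]
wrist_force: [-0.4, -0.0, 0.7]
opening: 0.0856
grip_force: 0.0
```

Request:
drive_tool(series=[0,0,0.002,0,0,0,100,0,0,0.002,0,0,0,100,0,0,0.002,0,0,0,100])

```text
time_s: 7.22
tcp_pos: [0.4492, 0.0111, 0.0303]
ee_rot: [3.142, 0.0, -0.075]
wrist_force: [0.7, -0.5, -0.5]
opening: 0.0854
grip_force: 0.0
```

Request:
drive_tool(series=[0,0,0.002,0,0,0,100,0,0,0.002,0,0,0,100,0,0,0.002,0,0,0,100])

```text
time_s: 7.47
tcp_pos: [0.4492, 0.0112, 0.0283]
ee_rot: [3.142, 0.0, -0.075]
wrist_force: [-0.3, 0.3, -1.0]
opening: 0.0855
grip_force: 0.0
```

Request:
drive_tool(series=[0.003,0,0,0,0,0,100,0.006,0,0,0,0,0,100,0.009,0,0,0,0,0,100,0.012,0,0,0,0,0,100,0.015,0,0,0,0,0,100,0.015,0,0,0,0,0,100])

```text
time_s: 7.97
tcp_pos: [0.465, 0.01, 0.0284]
ee_rot: [-3.141, -0.001, -0.076]
wrist_force: [-0.1, 0.4, 0.1]
opening: 0.0856
grip_force: 0.0
```

```bash
cat >> h.py <<'E'
def corners(c,thr=95,lo=None):
    f=c['frame'];g=cv2.inRange(cv2.cvtColor(f,cv2.COLOR_BGR2GRAY),thr,255)
    return g
E
python3 - <<'E'
from h import *
c=cap('wrist'); cv2.imwrite('pics/w5.png',cv2.convertScaleAbs(c['frame'],alpha=1.8)); print(manip.get_obs()['wrist_force'])
E
```

```text
[ 0.26612401 -0.94058904 -0.65994753]
```

View pics/w5.png

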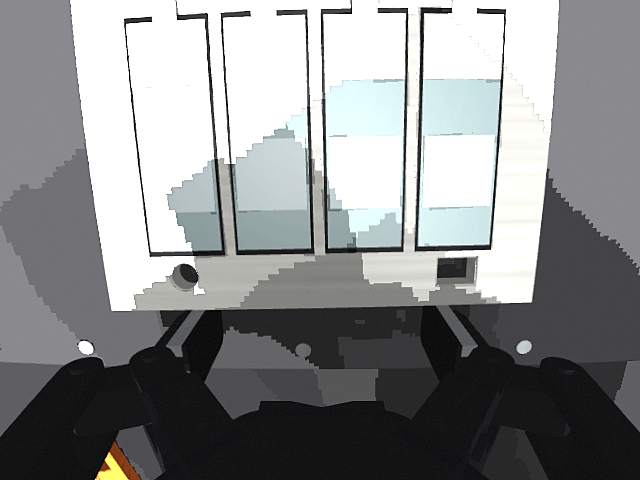

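The fingers are now pushing the near edge, which runs from (110,311) to (533,302) and is almost square to the tool. The round hole is at (184,277) and the slot at (457,268). From here I'll use numerical edge measurement.

```bash
cat >> h.py <<'E'
def top(c0,p,d):  # carrier pose p=(x,y,yaw) in seat, point c0 in carrier -> world on tilted top face; d=flat?
    sl=0 if d else 6/(97+p[0]*1e3)
    z=.045+.008+sl*(.055-c0[0]); C,s=np.cos(p[2]),np.sin(p[2])
    q=np.array([p[0]+C*c0[0]-s*c0[1],p[1]+s*c0[0]+C*c0[1]]); C,s=np.cos(Y),np.sin(Y)
    return np.array([S[0]+C*q[0]-s*q[1],S[1]+s*q[0]+C*q[1],z])
def meas(c,p,flat=0,it=3,h=.008):
    g=cv2.GaussianBlur(cv2.cvtColor(c['frame'],cv2.COLOR_BGR2GRAY),(3,3),0).astype(np.float32)
    for _ in range(it):
        def line(pts,n):
            out=[]
            for c0 in pts:
                c0=np.array(c0);ts=np.linspace(-h,h,65)
                W=[top(c0+n*t,p,flat) for t in ts]; W=np.array(W)
                for i in range(len(W)): W[i,2]=top(c0,p,flat)[2]
                uv=proj(c,W).astype(np.float32)
                if (uv.min(0)<2).any() or (uv[:,0]>637).any() or (uv[:,1]>477).any(): continue
                v=cv2.remap(g,uv[:,0].copy(),uv[:,1].copy(),1).ravel()
                d=np.convolve(v,[1]*4+[-1]*4,'valid')  # v[i..] later minus earlier
                k=np.argmax(np.abs(d))
                if abs(d[k])>60: out.append(np.array(c0)+n*ts[k+4]-n*0.000125)
            return np.array(out)
        def rob(P,ax):
            if len(P)<4: return None
            l=cv2.fitLine(P.astype(np.float32),cv2.DIST_HUBER,0,1e-5,1e-5).ravel()
            r=np.abs((P-l[2:])@[-l[1],l[0]]); Q=P[r<np.median(r)*2.5+2e-4]
            l=cv2.fitLine(Q.astype(np.float32),cv2.DIST_L2,0,1e-5,1e-5).ravel(); return l,len(Q),r.mean()*1e3
        near=rob(line([(-.055,y) for y in np.r_[-.078:-.06:7j,-.035:.035:25j,.06:.078:7j]],np.array([1.,0])),0)
        L=rob(line([(x,.08) for x in np.linspace(-.05,.05,30)],np.array([0,1.])),1)
        Rr=rob(line([(x,-.08) for x in np.linspace(-.05,.05,30)],np.array([0,1.])),1)
        l=near[0]; a=np.arctan2(-l[0]*np.sign(l[1]),abs(l[1])); dx=l[2]-l[0]/l[1]*l[3]+.055
        def yat(l): return l[3]-l[1]/l[0]*l[2] # at x_c=0
        ys=[yat(q[0])-e for q,e in((L,.08),(Rr,-.08)) if q is not None]
        angs=[np.arctan(q[0][1]/q[0][0]) for q in(L,Rr) if q is not None]
        dy=np.mean(ys); C,s=np.cos(p[2]),np.sin(p[2])
        p=np.array([p[0]+C*dx-s*dy,p[1]+s*dx+C*dy,p[2]+np.mean([a]*2+angs)])
    print('pose mm/rad',(p*[1e3,1e3,1]).round(3),'near res',near[1:],'L',L and L[1:],'R',Rr and Rr[1:],'ends dev',np.array(ys)*1e3,'angs',np.round([a]+angs,4))
    C,s=np.cos(p[2]),np.sin(p[2])
    for y in(.05,-.05): print('  hole-pin mm',((p[0]-C*.042-s*y+.042)*1e3).round(2),((p[1]-s*.042+C*y-y)*1e3).round(2))
    return p
E
python3 - <<'E'
from h import *
c=cap('wrist')
for uv,z in [((184,277),.062),((457,268),.062),((110,311),.063),((533,302),.063)]: print(uv,sf(onz(c,uv,z),S,Y).round(4))
A=sf(onz(c,(110,311),.063),S,Y);B=sf(onz(c,(533,302),.063),S,Y)
a=np.arctan2(-(A-B)[0],(A-B)[1]);m=(A+B)/2+.055*np.array([np.cos(a),np.sin(a)])
meas(c,np.r_[m,a]); print(m,a,sf(manip.get_obs()['tcp_pos'],S,Y))
E
```

```text
(184, 277) [-0.0612  0.0431]
(457, 268) [-0.0581 -0.0547]
(110, 311) [-0.0747  0.0729]
(533, 302) [-0.0715 -0.0849]
pose mm/rad [-1.8495e+01 -4.9370e+00  1.8000e-02] near res (30, np.float64(0.4807718132250389)) L (30, np.float64(1.1920928966180355e-06)) R (29, np.float64(1.198879504067212e-06)) ends dev [-0.6249994  0.6249994] angs [0. 0. 0.]
  hole-pin mm -19.4 -5.72
  hole-pin mm -17.57 -5.7
[-0.01811691 -0.00486222] 0.020186893521877507 [-0.08754649 -0.00663505]
```

Request:
drive_tool(series=[0.003,0,0,0,0,0,100,0.006,0,0,0,0,0,100,0.009,0,0,0,0,0,100,0.011,0,0,0,0,0,100,0.011,0,0,0,0,0,100,0,0,0,0,0,0,100,-0.005,0,-0.03,0,0,0,100,-0.005,0,-0.06,0,0,0,100,-0.005,0,-0.09,0,0,0,100,-0.005,0,-0.09,0,0,0,100])

```text
time_s: 8.9
tcp_pos: [0.4614, 0.0106, 0.1229]
ee_rot: [-3.141, -0.006, -0.076]
wrist_force: [1.4, -1.1, 0.8]
opening: 0.0856
grip_force: 0.0
```

```bash
python3 - <<'E'
from h import *
c=cap('wrist'); s=manip.get_obs(); print(s['tcp_pos'],s['ee_rot'],sf(s['tcp_pos'],S,Y))
meas(c,np.array([-.0075,-.005,.0]))
E
```

```text
[0.46083281 0.01032993 0.1208325 ] [-3.14114417 -0.00486299 -0.07583246] [-0.09113262 -0.0065429 ]
pose mm/rad [-8.992e+00 -5.814e+00 -3.000e-03] near res (35, np.float64(0.3333354918447051)) L (30, np.float64(0.09640018722591878)) R (24, np.float64(0.058335489372446495)) ends dev [-0.24166703  0.37499517] angs [-0.      0.0016  0.    ]
  hole-pin mm -8.83 -5.68
  hole-pin mm -9.15 -5.68
```

Request:
drive_tool(series=[0.01,0.01,0,0,0,-0.12,100,0.02,0.02,0,0,0,-0.24,100,0.03,0.035,0,0,0,-0.36,100,0.04,0.05,0,0,0,-0.48,100,0.05,0.065,0,0,0,-0.6,100,0.06,0.08,0,0,0,-0.72,100,0.07,0.095,0,0,0,-0.84,100,0.083,0.103,0,0,0,-0.96,100,0.083,0.103,0,0,0,-1.08,100,0.083,0.103,0,0,0,-1.2,100])

```text
time_s: 9.78
tcp_pos: [0.5344, -0.0991, 0.1174]
ee_rot: [-3.141, -0.0, 1.129]
wrist_force: [0.5, 0.9, -0.1]
opening: 0.0856
grip_force: 0.0
```

Request:
drive_tool(series=[0,0,0,0,0,-0.12,100,0,0,0,0,0,-0.24,100,0,0,0,0,0,-0.36,100,0,0,0,0,0,-0.375,100,0,0,0,0,0,-0.375,100])

```text
time_s: 10.2
tcp_pos: [0.534, -0.0986, 0.1176]
ee_rot: [-3.141, -0.001, 1.497]
wrist_force: [-0.2, -0.1, 0.1]
opening: 0.0852
grip_force: 0.0
```

```bash
python3 - <<'E'
from h import *
s=manip.get_obs(); print(s['tcp_pos'],s['ee_rot'],sf(s['tcp_pos'],S,Y),s['joint_positions'])
E
```

```text
[ 0.5340279  -0.09855961  0.11764202] [-3.14068130e+00 -7.47538186e-04  1.49716232e+00] [-0.0102939  -0.10988483] [ 0.61594809  0.64569125 -0.76268177  1.88295107  0.58440798  0.85130478
 -0.52104063]
```

Request:
drive_tool(series=[0,0,0.03,0,0,0,100,0,0,0.06,0,0,0,100,0,0,0.08,0,0,0,100,0,0,0.0885,0,0,0,100,0,0,0.0885,0,0,0,100,0.005,0,0.0885,0,0,0,100,0.009,0,0.0885,0,0,0,100,0.011,0,0.0885,0,0,0,100,0.013,0,0.0885,0,0,0,100,0.015,0,0.0885,0,0,0,100])

```text
time_s: 11.03
tcp_pos: [0.5356, -0.0837, 0.0303]
ee_rot: [3.141, 0.001, 1.499]
wrist_force: [0.7, -2.8, 2.3]
opening: 0.0857
grip_force: 1.2
```

Request:
drive_tool(series=[0.0015,0,0,0,0,0,100,0.003,0,0,0,0,0,100,0.003,0,0,0,0,0,100,-0.005,0,0,0,0,0,100,-0.005,0,-0.03,0,0,0,100,-0.005,0,-0.06,0,0,0,100,-0.005,0,-0.09,0,0,0,100,-0.005,0,-0.09,0,0,0,100])

```text
time_s: 11.7
tcp_pos: [0.537, -0.089, 0.1245]
ee_rot: [3.136, 0.0, 1.499]
wrist_force: [0.7, 0.7, 0.0]
opening: 0.0855
grip_force: 0.0
```

```bash
python3 - <<'E'
from h import *
s=manip.get_obs(); print(s['tcp_pos'],s['ee_rot'],sf(s['tcp_pos'],S,Y))
c=cap('wrist','w6.png'); meas(c,np.array([-.009,-.001,-.003]))
E
```

```text
[ 0.53697185 -0.08899862  0.12447812] [3.13613062e+00 2.93974244e-04 1.49943870e+00] [-0.00804537 -0.10013683]
pose mm/rad [-9.266 -0.138  0.   ] near res (21, np.float64(0.08593852944534128)) L None R (27, np.float64(0.5124084732449268)) ends dev [0.00496954] angs [-0.      0.0004]
  hole-pin mm -9.29 -0.16
  hole-pin mm -9.24 -0.16
```

Request:
drive_tool(series=[0.01,-0.01,0,0,0,0.12,100,0.02,-0.02,0,0,0,0.24,100,0.035,-0.03,0,0,0,0.36,100,0.05,-0.04,0,0,0,0.48,100,0.065,-0.05,0,0,0,0.6,100,0.08,-0.06,0,0,0,0.72,100,0.09,-0.07,0,0,0,0.84,100,0.1,-0.08,0,0,0,0.96,100,0.1,-0.08,0,0,0,1.08,100,0.1,-0.08,0,0,0,1.2,100])

```text
time_s: 12.58
tcp_pos: [0.4616, 0.017, 0.1194]
ee_rot: [-3.141, 0.001, 0.295]
wrist_force: [0.4, -0.2, -0.2]
opening: 0.0855
grip_force: 0.0
```

Request:
drive_tool(series=[0,0,0,0,0,0.12,100,0,0,0,0,0,0.24,100,0,0,0,0,0,0.36,100,0,0,0,0,0,0.371,100,0,0,0,0,0,0.371,100])

```text
time_s: 13.0
tcp_pos: [0.462, 0.0167, 0.1194]
ee_rot: [3.141, 0.001, -0.068]
wrist_force: [0.6, 0.5, 0.0]
opening: 0.0855
grip_force: 0.0
```

```bash
python3 - <<'E'
from h import *
s=manip.get_obs(); print(s['tcp_pos'],s['ee_rot'],sf(s['tcp_pos'],S,Y))
c=cap('wrist','w7.png'); meas(c,np.array([-.009,-.001,-.003]))
E
```

```text
[0.4619882  0.01665257 0.11941826] [ 3.14118798e+00  8.30631545e-04 -6.83605438e-02] [-0.09043506 -0.00015353]
pose mm/rad [-9.415 -0.336  0.   ] near res (36, np.float64(0.5330627555696674)) L (25, np.float64(0.041668835007514456)) R (29, np.float64(0.07646249746261494)) ends dev [-0.37499517  0.305295  ] angs [-0.      0.     -0.0025]
  hole-pin mm -9.43 -0.35
  hole-pin mm -9.4 -0.35
```

Request:
drive_tool(series=[0,0,0.03,0,0,0.004,100,0,0,0.06,0,0,0.004,100,0,0,0.08,0,0,0.004,100,0,0,0.0905,0,0,0.004,100,0,0,0.0905,0,0,0.004,100,0.005,0,0.0905,0,0,0.004,100,0.01,0,0.0905,0,0,0.004,100,0.013,0,0.0905,0,0,0.004,100,0.016,0,0.0905,0,0,0.004,100,0.018,0,0.0905,0,0,0.004,100])

```text
time_s: 13.88
tcp_pos: [0.4807, 0.0154, 0.0296]
ee_rot: [-3.142, -0.0, -0.075]
wrist_force: [-1.7, 1.1, -1.8]
opening: 0.0851
grip_force: 0.6
```

Request:
drive_tool(series=[0.001,0,0,0,0,0,100,0.002,0,0,0,0,0,100,0.003,0,0,0,0,0,100,0.004,0,0,0,0,0,100,0.005,0,0,0,0,0,100,0.005,0,0,0,0,0,100])

```text
time_s: 14.38
tcp_pos: [0.4856, 0.0152, 0.0294]
ee_rot: [-3.141, -0.0, -0.075]
wrist_force: [0.1, -0.5, -0.0]
opening: 0.0855
grip_force: 0.0
```

```bash
python3 - <<'E'
from h import *
s=manip.get_obs(); print(s['tcp_pos'],s['ee_rot'],sf(s['tcp_pos'],S,Y),s['wrist_force'])
c=cap('wrist','w8.png'); meas(c,np.array([-.001,-.001,-.0]));meas(c,np.array([-.001,-.001,-.0]),1)
E
```

```text
[0.48561683 0.01523171 0.02944557] [-3.14144143e+00 -4.55666068e-04 -7.52290506e-02] [-0.06676544  0.00012909] [ 0.07168435 -0.51317424 -0.00925841]
pose mm/rad [ 3.681  0.513 -0.01 ] near res (36, np.float64(0.30622945250521416)) L (29, np.float64(0.06184678172671615)) R (29, np.float64(0.06117706138610819)) ends dev [-2.729796   2.6947036] angs [-0.0005  0.0392 -0.0396]
  hole-pin mm 4.19 0.94
  hole-pin mm 3.17 0.94
pose mm/rad [ 0.392  0.587 -0.01 ] near res (37, np.float64(0.40759853565715326)) L (30, np.float64(1.1920928966180355e-06)) R (27, np.float64(0.02500117936415767)) ends dev [-0.6249994  0.6249994] angs [-0.0007  0.      0.    ]
  hole-pin mm 0.91 1.02
  hole-pin mm -0.12 1.03
```

The flat-plate hypothesis fits: both ends are parallel and the residuals match the earlier ones. The tilted one doesn't. So the carrier has dropped home, with x +0.4, y +0.6 mm and no contact force left. Next I'll back off, shut the jaws and go to the far side of the clip stud.

Request:
drive_tool(series=[-0.008,0,0,0,0,0,100,-0.01,0,-0.03,0,0,0,100,-0.01,0,-0.065,0,0,0,0,-0.01,0,-0.1,0,0,0,0,0.02,-0.02,-0.11,0,0,0,0,0.055,-0.035,-0.11,0,0,0,0,0.09,-0.05,-0.11,0,0,0,0,0.125,-0.065,-0.11,0,0,0,0,0.155,-0.072,-0.11,0,0,0,0,0.179,-0.072,-0.11,0,0,0,0])

```text
time_s: 15.27
tcp_pos: [0.6705, 0.0758, 0.139]
ee_rot: [-3.141, -0.0, -0.073]
wrist_force: [-0.3, 0.3, 0.4]
opening: 0.0002
grip_force: 0.0
```

Request:
drive_tool(series=[0,0,0,0,0,0,0,0,0,0,0,0,0,0])

```text
time_s: 15.43
tcp_pos: [0.6689, 0.0736, 0.1384]
ee_rot: [3.141, 0.001, -0.075]
wrist_force: [-0.6, -0.0, -0.4]
opening: 0.0003
grip_force: 0.0
```

```bash
python3 - <<'E'
from h import *
s=manip.get_obs(); print(s['tcp_pos'],s['ee_rot'],sf(s['tcp_pos'],S,Y),s['opening'])
c=cap('wrist','w9.png')
C,n=np.cos(Y),np.sin(Y)
w=lambda x,y,z:[S[0]+C*x-n*y,S[1]+n*x+C*y,z]
print(proj(c,[w(.0895,.0983,.0765),w(.072,.068,.0625)]))
t=cap('top'); f=t['frame'];cv2.imwrite('pics/t2.png',f)
f=cv2.convertScaleAbs(c['frame'],alpha=1.6);cv2.imwrite('pics/w9b.png',f)
E
```

```text
[0.66893371 0.07363643 0.13838026] [ 3.14138029e+00  1.04814576e-03 -7.53435164e-02] [0.11187498 0.0715699 ] 0.00030814517286911037
[[281.89327008 288.2025131 ]
 [327.08748376 302.12051737]]
```

View pics/w9b.png

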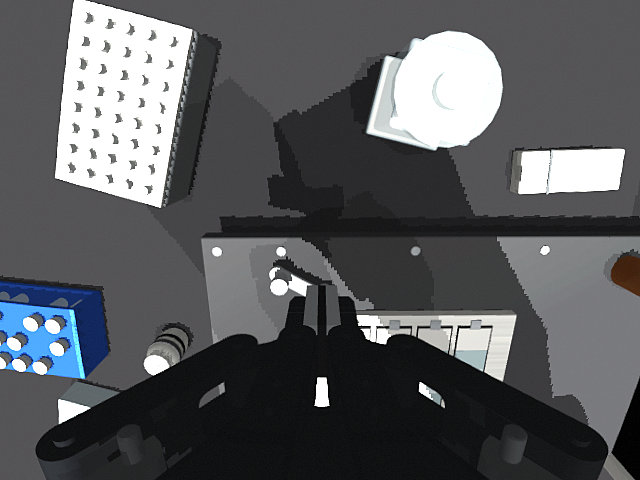

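Stud head at (279,285), predicted (282,288), so the clip hasn't moved and the shut tip sits beside it on the pivot side. Lowering and sweeping the arc.

Request:
drive_tool(series=[0,0,0.03,0,0,0,0,0,0,0.06,0,0,0,0,0,0,0.0775,0,0,0,0,0,0,0.0775,0,0,0,0,-0.0045,-0.0102,0.0775,0,0,0,0,-0.0073,-0.015,0.0775,0,0,0,0,-0.0101,-0.02,0.0775,0,0,0,0,-0.0143,-0.024,0.0775,0,0,0,0,-0.0184,-0.0278,0.0775,0,0,0,0,-0.0184,-0.0278,0.0775,0,0,0,0])

```text
time_s: 16.37
tcp_pos: [0.6523, 0.104, 0.0626]
ee_rot: [-3.141, -0.0, -0.074]
wrist_force: [0.7, 0.1, -0.3]
opening: 0.0002
grip_force: 0.0
```

Request:
drive_tool(series=[-0.0052,-0.0025,0,0,0,0,0,-0.0103,-0.0049,0,0,0,0,0,-0.016,-0.006,0,0,0,0,0,-0.0215,-0.0066,0,0,0,0,0,-0.027,-0.006,0,0,0,0,0,-0.0327,-0.0049,0,0,0,0,0,-0.038,-0.0027,0,0,0,0,0,-0.043,0,0,0,0,0,0,-0.043,0,0,0,0,0,0])

```text
time_s: 17.12
tcp_pos: [0.6093, 0.1049, 0.062]
ee_rot: [3.141, 0.0, -0.076]
wrist_force: [0.5, -0.4, 0.0]
opening: -0.0003
grip_force: 0.1
```

Request:
drive_tool(series=[-0.003,0.0025,0,0,0,0,0,-0.0058,0.0049,0,0,0,0,0,-0.0078,0.007,0,0,0,0,0,-0.0094,0.0093,0,0,0,0,0,-0.0094,0.0093,0,0,0,0,0])

```text
time_s: 17.53
tcp_pos: [0.5996, 0.0967, 0.0618]
ee_rot: [3.141, 0.0, -0.076]
wrist_force: [0.4, -0.3, 1.0]
opening: 0.0003
grip_force: 0.1
```

```bash
python3 - <<'E'
from h import *
s=manip.get_obs(); print(s['tcp_pos'],s['ee_rot'],sf(s['tcp_pos'],S,Y),s['wrist_force'])
cap('wrist','w10.png')
E
```

```text
[0.59960233 0.09671151 0.06182647] [ 3.14131001e+00  3.44369074e-04 -7.56240196e-02] [0.04106326 0.08959765] [ 0.39011417 -0.27512979  0.95103191]
```

Request:
drive_tool(series=[0.002,-0.008,0,0,0,0,0,0.002,-0.008,-0.04,0,0,0,0,0.002,-0.008,-0.08,0,0,0,0,-0.03,-0.008,-0.1,0,0,0,0,-0.06,0.0,-0.1,0,0,0,0,-0.09,0.02,-0.1,0,0,0,0,-0.12,0.05,-0.1,0,0,0,0,-0.12,0.07,-0.1,0,0,0,0,-0.12,0.07,-0.1,0,0,0,0])

```text
time_s: 18.33
tcp_pos: [0.4739, 0.0332, 0.1622]
ee_rot: [3.14, 0.0, -0.078]
wrist_force: [1.2, 0.1, 0.3]
opening: -0.0001
grip_force: 0.0
```

```bash
python3 - <<'E'
from h import *
s=manip.get_obs(); print(s['tcp_pos'],sf(s['tcp_pos'],S,Y))
c=cap('wrist','w11.png'); f=c['frame']
meas(c,np.array([0,0,-.005]),1)
C,n=np.cos(Y),np.sin(Y)
w=lambda x,y,z:[S[0]+C*x-n*y,S[1]+n*x+C*y,z]
for th in(1.0,1.3,1.57): print(th,proj(c,[w(.072-.035*np.sin(th),.068+.035*np.cos(th),.0765),w(.072,.068,.0625)]).round(0).tolist())
u,v=proj(c,[w(.045,.072,.0765)])[0].astype(int); r=60
g=cv2.medianBlur(cv2.cvtColor(f,cv2.COLOR_BGR2GRAY)[v-r:v+r,u-r:u+r],3)
k=cv2.HoughCircles(g,cv2.HOUGH_GRADIENT,1,8,param1=80,param2=9,minRadius=6,maxRadius=14)
if k is not None:
  for a in k[0][:8]: print(a[:2]+[u-r,v-r],a[2],sf(onz(c,a[:2]+[u-r,v-r],.0765),S,Y).round(4))
E
```

```text
[0.47387801 0.03317251 0.16222499] [-0.07976446  0.01717894]
pose mm/rad [ 0.181  0.676 -0.01 ] near res (37, np.float64(0.4277186909670157)) L (25, np.float64(0.22500016689322438)) R (30, np.float64(0.09444054990027363)) ends dev [-0.12499839  0.21666288] angs [ 0.001  0.    -0.001]
  hole-pin mm 0.69 1.1
  hole-pin mm -0.32 1.1
1.0 [[209.0, 59.0], [241.0, 14.0]]
1.3 [[224.0, 66.0], [241.0, 14.0]]
1.57 [[239.0, 68.0], [241.0, 14.0]]Traceback (most recent call last):
  File "<stdin>", line 9, in <module>
cv2.error: OpenCV(4.12.0) /io/opencv/modules/imgproc/src/median_blur.dispatch.cpp:190: error: (-215:Assertion failed) !_src0.empty() in function 'medianBlur'
```

```bash
python3 - <<'E'
from h import *
c=cap('wrist'); g=cv2.cvtColor(c['frame'],cv2.COLOR_BGR2GRAY)
x0,y0=170,0; q=cv2.resize(g[0:110,170:290],None,fx=3,fy=3,interpolation=cv2.INTER_CUBIC)
k=cv2.HoughCircles(q,cv2.HOUGH_GRADIENT,1,20,param1=80,param2=14,minRadius=20,maxRadius=45)
for a in (k[0][:8] if k is not None else []):
  p=a[:2]/3+[x0,y0]; print(p,a[2]/3,sf(onz(c,p,.0765),S,Y).round(4),g[int(p[1]),int(p[0])])
b=cv2.resize(g[4:104:4,180:280:4],None)if 0 else g[4:104:4,180:280:4]
for r in b: print(' '.join('%3d'%v for v in r))
E
```

```text
[242.83333588  15.5       ] 10.733334 [0.0679 0.0666] 100
[241.83333588  68.83333588] 12.2 [0.0374 0.0689] 230
[245.16666412  74.83333588] 14.8 [0.0338 0.067 ] 247
[242.83333588  22.16666603] 8.166667 [0.0642 0.0668] 40
[246.83333588  81.83333588] 7.6666665 [0.0297 0.0661] 84
[262.5         71.83333588] 12.566667 [0.0354 0.0559] 251
[243.83333588  49.83333206] 11.766666 [0.0484 0.067 ] 227
[246.16666412  94.16666412] 13.7 [0.0223 0.067 ] 234
 83  84  84  84  84  84  83  83  84  83  84  83  84  84  80  88 106  77  83  83  84  83  83  83  84
 84  83  84  83  83  83  84  83  84  84  82  84  83  83 244 238 238 237  72  84  84  83  84  83  83
 82  83  84  83  83  83  83  84  84  83  84  83  84  58 234  98  98 223 253  89  83  82  83  83  83
 84  84  84  83  84  83  84  84  84  82  83  84  84 221 134 100 100  40 240  50  85  84  83  83  82
 84  84  83  84  85  84  84  82  84  84  84  83  82 108 239 100 105 157 243  29  89  84  83  83  83
 83  84  83  84  83  83  83  83  84  82  84  82  83  76 243 237 247 235  66  47  83  83  83  84  83
 83  85  83  83  83  84  83  84  83  83  84  83  83  8
[... 1145 characters left out ...]

 85  84  84  84  84  85  85  84  84  85  85  85  85 147 236 233 220  49 124 255   1 246 246 246 246
 84  84  85  84  83  85  84  85  84  84  87  71  71  64 243  94  69 230 200 251  41 246 246 246 246
 84  85  84  84  85  84  84  84  85  68  70  71  70  65 239 233 215 217  34 255  41 246 246 246 246
 84  85  85  85  85  85  86  74  70  70  70  69  72  67 245 234 215 131 202 246 102 247 246 246 246
 85  84  85  84  84  86  69  71  71  70  71  69  70  67 244 240 248 247 246 246 147 247 246 246 246
 85  85  85  84  84  84  72  70  71  71  71  71  70  69 246 239 239 242 246 246 141 243 242 243 243
 85  84  84  84  85  86  70  71  71  71  72  71  71  70 247 239 239 239 238 248 197 244 243 244 244
```

The stud is at seat (37, 69) mm, which puts the clip fully in at its stop. The carrier measures flat and home, and the hand is clear.

```bash
python3 -c "
from station import sign_off
print(sign_off())"
```

```text
the job is handed in; nothing more can be done
None
```

I handed the job in at about 18 s: by my camera measurements the carrier is flat and home over both pins (about 0.2 mm and 0.7 mm from the seat centre, 0.01 rad askew), the clip is swung fully in against its stop and the hand is clear; no verdict came back, and I did not re-measure the bystanders, though nothing suggested contact with them.

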